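# Load the orbital shaker: each flask into the clamp of its size

## Robot

A 6-joint arm with a two-finger parallel gripper is mounted at the origin on the work surface. World frame = base frame: x ahead of the robot, y to its left, z up, the work surface at z = 0. Lengths are in m, angles in rad, forces in N, time in s.
With the tool pointing down it reaches from about 0.3 to 0.875 m from the base axis. Payload 6.4 kg.
Tool frame: the origin (TCP) lies midway between the tips of the shut fingers; the grasp point (between the pads) lies 19 mm behind it (ctrl.pinch_z is the distance from the TCP to the grasp point, in m); z points along the fingers, y is the line along which they close (so a half turn about z gives the same grasp; the last joint's range is limited). The gripper opens to 85 mm and grips with 20 to 120 N. Pads are 22 mm wide; open, the fingers measure 114 mm over their backs; the gripper's body (76 mm by 85 mm) begins 54 mm behind the grasp point. The pads swing forward as they close: fully open they stand 13 mm farther back than shut.
Start: joints at [0.986, 0.181, 1.607, -0, 1.354, -0.206], TCP at [0.213, 0.534, 0.231] pointing down, gripper open.
Joint ranges: [-2.99, 2.99], [-0.89, 2.07], [0.3, 2.58], [-1.14, 4.28], [0, 2.63], [-3.12, 3.12]. Speed limits (rad/s): [2.57, 2.57, 3.01, 3.14, 3.14, 3.14].

## Interface

Orientations are given as a unit quaternion [w, x, y, z].
In Python, from bench import ctrl gives the robot as it stands.
- The arm moves only by the tool apply_moves, never from a script. Its argument "moves" is a list of rows, each an object with "jaw": the opening, from 0 (shut) to 1 (fully open); "offset": the shift along the tool's x, y, z in mm, a list of three; "rot": the turn, a rotation vector about the tool's x, y, z in degrees, a list of three. In form: [{"jaw": jaw, "offset": [dx, dy, dz], "rot": [ax, ay, az]}, ...]. A call has exactly 5 rows; each row shifts and turns the commanded pose from where the row before left it, along the tool's axes as they then stand; what a row does not reach is not made up. A row lasts 1/8 s, in which the tool goes at most 62.5 mm and 10.7 degrees, less where a joint would pass 70% of its speed; a pose out of reach is approached as far as the arm can. A call is refused whole if a number of a shift passes 62.5 or a number of a turn 10.7, either way. A call with a gripper value outside its range is refused whole. The fingers move at their own pace and stop on an object; the grip force is fixed at half the most. Time passes only in rows, so rows that do not move let the fingers close, or fill a call up. It gives the time, the measured TCP pose, the force, the opening and the grip force at its end, in the units of the state.
- ctrl.get_obs(): the state, without advancing time (a new reading comes with each control period).
- ctrl.camera(name): name is "scene" or "side" or "wrist"; returns (picture, depth): 384x512x3 uint8, red, green, blue; 384x512 float32, m along the optical axis (not along the pixel's ray), 0 where there is no reading.
- ctrl.camera_params(name): a dict with "K" (3x3 intrinsics, pixels), "cam_to_world" (4x4, takes a point from camera to world coordinates); the wrist camera has in their place "mount" (4x4, takes a point from camera to tool coordinates, whose origin is the TCP and whose axes are the flange's). Camera axes: x right, y down, z forward; pixel columns grow to the right and rows downward; lengths in m; the calibration is good to about 2 mm. A picture is of the moment at which its call begins: read the wrist's pose just before it. camera_params takes no time and is no camera call.
- ctrl.hand_in(): hands the job in; it is judged then, once.
Trained networks look in the newest picture that a camera, given by its name, has taken for a name from the list of things; names that differ only in an ending like _2 or _b are one class to them, and where a whole thing is asked for, a point or a joint stands for the part that bears it (a point fixed in the world has none). Each returns a list of dicts, best first, with "score" (0 to 1); they miss things now and then, are a little off and sometimes report something else, mostly with a low value. They report only what shows in the picture. A call takes as long as a camera call. They do not tell look-alikes from the thing itself.
- ctrl.outline_of(camera, target): "region" (384x512 bool, what is visible of it) and "position" ([column, row] in pixels, amid what is visible of it).
The state is a dict: "time_s": time; "q": joint angles; "dq": joint speeds; "joint_efforts": joint torques, N m; "eef_pos": TCP position; "eef_rot": TCP orientation; "wrist_force": force on the tool from outside, world axes, zero at the start; "torque": the same for the moment, N m; "opening": opening from 0.0 (shut) to 1.0 (fully open); "grasp_force": force on a finger pad.
Only numpy, scipy, OpenCV 4.12 (cv2) and the standard library are available. Lean on these libraries where they do the work, as an engineer would, in place of code of your own. Each camera call takes 0.05 s, during which the arm holds its last target. There are 200 camera calls.

## Task

Load the shaker for the next run: stand each of the three conical flasks in the round clamp made for its size, and the square bottle in the square clamp, all the way down on the clamp's floor and let go. They are glass: keep them upright and set them down gently, and leave the wash bottle and the beaker where they are.

Things in the scene. Friction and masses are not known exactly. Their poses are not given: they have to be found in the camera images.
- flask_small: The small conical glass flask, loose, upright on the bench: base diameter 51 mm, cone narrowing to a straight 23 mm neck at 58 mm height, tight red screw cap 34 mm across from 68 to 94 mm (total height). Lift it by the cap. Origin: centre of the underside, z up; round but for a white marking spot at +x. About 0.1 kg.
- flask_medium: The medium conical glass flask, loose, upright on the bench: base diameter 64 mm, cone narrowing to a straight 23 mm neck at 76 mm height, tight red screw cap 34 mm across from 86 to 112 mm (total height). Lift it by the cap. Origin: centre of the underside, z up; round but for a white marking spot at +x. About 0.15 kg.
- flask_large: The large conical glass flask, loose, upright on the bench: base diameter 79 mm, cone narrowing to a straight 30 mm neck at 98 mm height, tight red screw cap 40 mm across from 112 to 138 mm (total height). Lift it by the cap. Origin: centre of the underside, z up; round but for a white marking spot at +x. About 0.26 kg.
- bottle_square: Square glass bottle, loose, upright on the bench: body 50 x 50 mm to 68 mm height, 30 mm neck from 78 mm, tight red screw cap 40 mm across from 84 to 110 mm (total height). Lift it by the cap. About 0.18 kg. Origin: centre of the underside, z up, x and y square to its sides; any quarter turn fits its clamp. White patch at -x.
- clamp_small: Steel clamp for the small flask, round 65 mm floor, fixed on the shaker's flat black platform (280 mm square, top 75 mm above the bench). Four 3 mm fingers on its +x, -x, +y, -y sides rise straight to 24 mm, then splay out to 38 mm height; opening 59 mm between them, 76 mm at the tips. Floor 3 mm thick. Origin: centre of its underside, z up. The four clamps form a square 132 mm apart, in changing order.
- clamp_medium: Steel clamp for the medium flask, round 78 mm floor, fixed on the shaker's flat black platform (280 mm square, top 75 mm above the bench). Four 3 mm fingers on its +x, -x, +y, -y sides rise straight to 24 mm, then splay out to 38 mm height; opening 72 mm between them, 89 mm at the tips. Floor 3 mm thick. Origin: centre of its underside, z up. The four clamps form a square 132 mm apart, in changing order.
- clamp_large: Steel clamp for the large flask, round 93 mm floor, fixed on the shaker's flat black platform (280 mm square, top 75 mm above the bench). Four 3 mm fingers on its +x, -x, +y, -y sides rise straight to 24 mm, then splay out to 38 mm height; opening 87 mm between them, 104 mm at the tips. Floor 3 mm thick. Origin: centre of its underside, z up. The four clamps form a square 132 mm apart, in changing order.
- clamp_square: Steel clamp for the square bottle, square 64 mm floor, sides along x and y, fingers 42 mm wide, fixed on the shaker's flat black platform (280 mm square, top 75 mm above the bench). Four 3 mm fingers on its +x, -x, +y, -y sides rise straight to 24 mm, then splay out to 38 mm height; opening 58 mm between them, 75 mm at the tips. Floor 3 mm thick. Origin: centre of its underside, z up. The four clamps form a square 132 mm apart, in changing order.
- wash_bottle: Bystander: white plastic wash bottle with red cap and bent spout, 65 mm diameter, about 197 mm high, loose on the bench beyond the flasks. Origin: centre of the underside, z up, the spout points to -x.
- beaker: Bystander: empty glass beaker, 72 mm diameter, 90 mm high, loose on the bench beyond the flasks. Origin: centre of the underside, z up.
Things that resemble listed ones, but are neither listed nor needed, are in the scene too. What is shaped like the flask_small but purple is not meant.

How it is judged:
By the outcome, as a careful person would: the job done as asked, in the order asked, and still so for the second after the job is handed in, with the robot touching nothing.
It also fails if it takes over 118 s, if anything falls off the work surface, if the arm or the gripper's body presses on something with over 40 N, if the wrist force passes 120 N, or if a joint passes its speed limit or range.

## Working session

There is one attempt and no reset: what is moved stays moved. The work goes in short steps, Python scripts to look and compute and a tool call to move; the robot and the scene stay as the last step left them, time stands still between calls to the robot, and variables do not carry over. Pictures are saved under pics/ and viewed, at most 14 in all, crops included, and the job is handed in when it is done.

Besides the shell and the picture viewer there is one more tool, called after "Call:" as name([rows], argument=value, ...), one row to a line, values as JSON. apply_moves: Moves the arm, as the interface text tells. Its arguments: {"type":"object","properties":{"moves":{"type":"array"}},"required":["moves"]}

```bash
mkdir -p pics; ls
python3 - <<'E'
from bench import ctrl
import cv2,numpy as np
o=ctrl.get_obs();print(o['time_s'],o['eef_pos'],o['eef_rot'],o['opening'])
for n in('scene','side'):
    p,d=ctrl.camera(n);cv2.imwrite(f'pics/{n}0.png',p[:,:,::-1]);np.save(f'{n}_d.npy',d);
    c=ctrl.camera_params(n);print(n,c)
print(ctrl.camera_params('wrist'))
E
```

```text
pics
0.0 [0.21230531 0.53377116 0.23036609] [-3.39160015e-04  1.88265407e-01  9.82117789e-01 -8.18152009e-04] 1.0037666585554494
scene {'K': array([[359.40571528,   0.        , 253.39495081],
       [  0.        , 359.40571528, 185.47299498],
       [  0.        ,   0.        ,   1.        ]]), 'cam_to_world': array([[-0.0984311 ,  0.77371128, -0.62584517,  1.29808449],
       [ 0.99498559,  0.06530041, -0.07575974,  0.0362628 ],
       [-0.01774822, -0.63016404, -0.77625916,  0.97601913],
       [ 0.        ,  0.        ,  0.        ,  1.        ]])}
side {'K': array([[362.56496411,   0.        , 253.24333522],
       [  0.        , 362.56496411, 189.30480052],
       [  0.        ,   0.        ,   1.        ]]), 'cam_to_world': array([[ 0.98132507, -0.12774468,  0.1438138 ,  0.42092387],
       [-0.19140279, -0.72283521,  0.6639836 , -0.64880907],
       [ 0.01913331, -0.67911012, -0.733787  ,  0.75285628],
       [ 0.        ,  0.        ,  0.        ,  1.        ]])}
{'K': array([[316.00641468,   0.        , 252.51517481],
       [  0.        , 316.00641468, 193.69997161],
       [  0.        ,   0.        ,   1.        ]]), 'mount': array([[ 4.37326701e-04, -9.59952237e-01, -2.80163365e-01,
         7.05316824e-02],
       [ 9.99999006e-01,  7.95415336e-04, -1.16444370e-03,
        -7.69491210e-05],
       [ 1.34065657e-03, -2.80162577e-01,  9.59951631e-01,
        -1.42224689e-01],
       [ 0.00000000e+00,  0.00000000e+00,  0.00000000e+00,
         1.00000000e+00]])}
```

View pics/scene0.png

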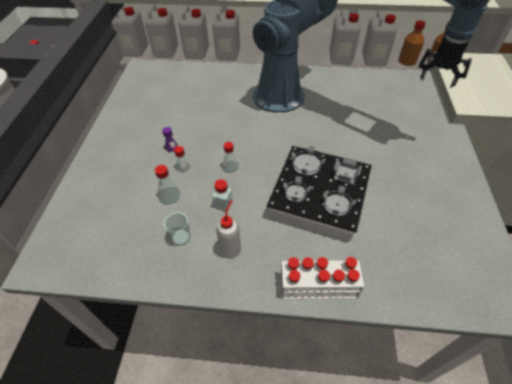

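View pics/side0.png

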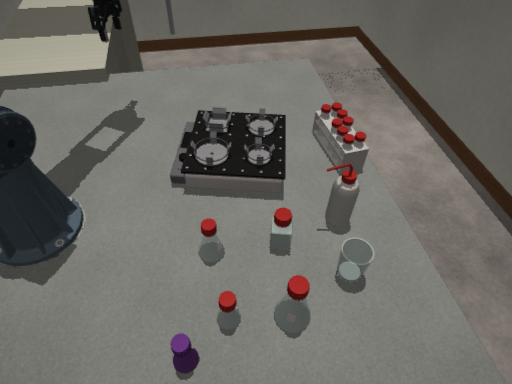

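The scene view shows purple at (168,138), the small flask at (180,158), medium (229,155), large (165,183), square bottle (221,193), beaker (177,228) and wash bottle (228,235). The shaker is around (320,190), with the large clamp at about (307,163) and the square clamp at about (347,170). The medium and small clamps are at (338,204) and (296,192), still to be checked. Rack tubes at (320,270) are look-alikes.

```bash
cat > h.py <<'E'
from bench import ctrl
import cv2,numpy as np
from scipy.spatial.transform import Rotation as R
def T_of(n,o=None):
    c=ctrl.camera_params(n)
    if n!='wrist': return c['K'],c['cam_to_world']
    q=o['eef_rot'];T=np.eye(4);T[:3,:3]=R.from_quat([q[1],q[2],q[3],q[0]]).as_matrix();T[:3,3]=o['eef_pos']
    return c['K'],T@c['mount']
def cloud(d,K,T):
    v,u=np.indices(d.shape);P=np.stack([(u-K[0,2])/K[0,0]*d,(v-K[1,2])/K[1,1]*d,d],-1)
    W=P@T[:3,:3].T+T[:3,3];W[d<=0]=np.nan;return W
def ray(u,v,z,K,T):
    r=T[:3,:3]@np.array([(u-K[0,2])/K[0,0],(v-K[1,2])/K[1,1],1]);return T[:3,3]+r*(z-T[2,3])/r[2]
def red(p):
    h=cv2.cvtColor(p,cv2.COLOR_RGB2HSV);return (((h[...,0]<8)|(h[...,0]>172))&(h[...,1]>150)&(h[...,2]>80)).astype(np.uint8)
E
python3 - <<'E'
from h import *
for n in('scene','side'):
    p=cv2.imread(f'pics/{n}0.png')[:,:,::-1];d=np.load(f'{n}_d.npy');K,T=T_of(n);W=cloud(d,K,T)
    k,l,s,c=cv2.connectedComponentsWithStats(red(p))
    print(n)
    for i in range(1,k):
        if s[i,4]<15: continue
        w=W[l==i];zt=np.nanpercentile(w[:,2],90);t=w[w[:,2]>zt-.006]
        print(c[i].round(),s[i,4],'ztop',zt.round(3),'top',np.nanmedian(t,0).round(3),'ray mid',ray(*c[i],zt-.013,K,T)[:2].round(3))
    # platform
    m=(abs(W[...,2]-.075)<.006)&(W[...,1]>-.2); 
    pts=W[m][:,:2].astype(np.float32);pts=pts[(pts[:,0]<.9)&(pts[:,0]>.2)&(pts[:,1]<.4)&(pts[:,1]>-.1)]
    print('plat',cv2.minAreaRect(pts))
p,d=[*map(np.array,(cv2.imread('pics/scene0.png'),np.load('scene_d.npy')))]
a=cv2.resize(p[140:245,260:380],None,fx=5,fy=5,interpolation=2)[:,:600]
q=cv2.imread('pics/side0.png');b=cv2.resize(q[95:200,170:300],None,fx=5,fy=5)
cv2.imwrite('pics/crop1.png',b)
E
```

```text
scene
[128.  10.] 31 ztop 0.01 top [-0.741 -0.917  0.008] ray mid [-0.755 -0.926]
[162.  10.] 27 ztop 0.012 top [-0.734 -0.714  0.009] ray mid [-0.756 -0.723]
[195.  12.] 30 ztop 0.012 top [-0.734 -0.517  0.01 ] ray mid [-0.754 -0.523]
[230.  12.] 31 ztop 0.012 top [-0.739 -0.321  0.009] ray mid [-0.757 -0.322]
[354.  16.] 37 ztop 0.012 top [-0.74  0.38  0.01] ray mid [-0.757  0.381]
[390.  17.] 35 ztop 0.013 top [-0.736  0.578  0.01 ] ray mid [-0.756  0.582]
[420.  23.] 32 ztop -0.019 top [-0.737  0.744 -0.021] ray mid [-0.759  0.753]
[34. 42.] 23 ztop 0.072 top [-0.245 -1.216  0.069] ray mid [-0.265 -1.231]
[228. 146.] 69 ztop 0.114 top [ 0.433 -0.151  0.112] ray mid [ 0.427 -0.153]
[178. 151.] 70 ztop 0.096 top [ 0.45  -0.325  0.095] ray mid [ 0.444 -0.327]
[161. 171.] 113 ztop 0.14 top [ 0.584 -0.341  0.138] ray mid [ 0.58  -0.343]
[221. 185.] 114 ztop 0.113 top [ 0.604 -0.151  0.11 ] ray mid [ 0.6   -0.152]
[226. 221.] 99 ztop 0.169 top [ 0.771 -0.105  0.165] ray mid [ 0.769 -0.105]
[352. 269.] 185 ztop 0.115 top [0.86  0.234 0.113] ray mid [0.852 0.236]
[294. 269.] 184 ztop 0.1
[... 472 characters left out ...]
p 0.112 top [0.853 0.149 0.111] ray mid [0.864 0.154]
[360. 135.] 59 ztop 0.112 top [0.885 0.085 0.11 ] ray mid [0.893 0.098]
[339. 166.] 43 ztop 0.193 top [ 0.749 -0.103  0.191] ray mid [ 0.741 -0.094]
[349. 175.] 103 ztop 0.162 top [ 0.766 -0.107  0.161] ray mid [ 0.774 -0.095]
[283. 214.] 177 ztop 0.11 top [ 0.599 -0.154  0.108] ray mid [ 0.602 -0.144]
[208. 225.] 144 ztop 0.112 top [ 0.428 -0.154  0.11 ] ray mid [ 0.428 -0.145]
[298. 285.] 311 ztop 0.138 top [ 0.578 -0.344  0.136] ray mid [ 0.581 -0.339]
[227. 299.] 216 ztop 0.094 top [ 0.445 -0.326  0.092] ray mid [ 0.445 -0.32 ]
plat ((0.652664303779602, 0.1205124706029892), (0.37804359197616577, 0.5087461471557617), 74.91781616210938)
```

View pics/crop1.png

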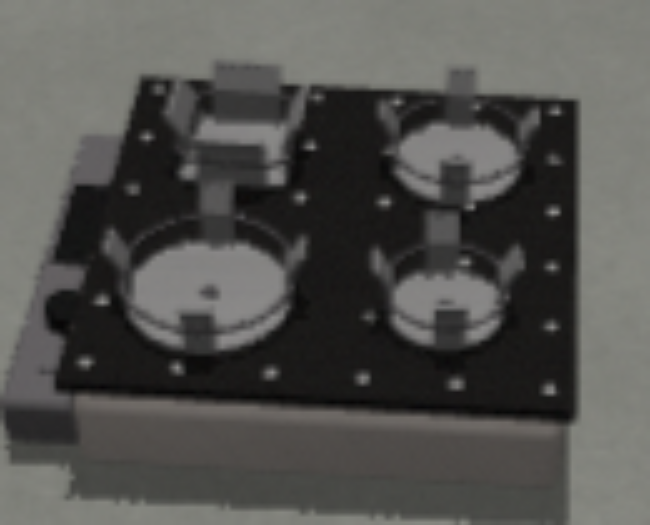

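The crop shows the square clamp top-left, medium top-right, large bottom-left and small bottom-right. Next I'll get the platform pose, the clamp centres from their floors (z=78 mm), and the bottle yaw.

Run:
```python
from h import *
for n in('scene','side'):
    p=cv2.imread(f'pics/{n}0.png');d=np.load(f'{n}_d.npy');K,T=T_of(n);W=cloud(d,K,T)
    g=p.max(-1)
    reg=(W[...,0]>.35)&(W[...,0]<.85)&(W[...,1]>-.06)&(W[...,1]<.35)
    m=reg&(abs(W[...,2]-.076)<.01)
    mm=np.uint8(m);k,l,s,c=cv2.connectedComponentsWithStats(mm);i=1+np.argmax(s[1:,4])
    pts=W[l==i][:,:2].astype(np.float32);print(n,'plat depth',cv2.minAreaRect(pts))
    dk=np.uint8(m&(g<60));k,l,s,c=cv2.connectedComponentsWithStats(dk);i=1+np.argmax(s[1:,4])
    vu=np.argwhere(l==i);X=np.array([ray(u,v,.075,K,T)[:2] for v,u in vu],np.float32);r=cv2.minAreaRect(X);print('dark',r)
    w=W[reg&(W[...,2]>.1)&(W[...,2]<.125)]
    yaw=np.deg2rad(r[2]);Q=(w[:,:2]-np.array(r[0]))@np.array([[np.cos(yaw),-np.sin(yaw)],[np.sin(yaw),np.cos(yaw)]])
    for sx in(-1,1):
        for sy in(-1,1):
            q=Q[(Q[:,0]*sx>0)&(Q[:,1]*sy>0)];print(sx,sy,len(q),'lo',np.percentile(q,3,0).round(3),'hi',np.percentile(q,97,0).round(3))
    # bottle
    b=(np.hypot(W[...,0]-.6,W[...,1]+.152)<.045)&(W[...,2]>.015)&(W[...,2]<.075)
    x=W[b];print('bottle',cv2.minAreaRect(x[:,:2].astype(np.float32)),b.sum())
```

```text
scene plat depth ((0.5462130308151245, 0.16510258615016937), (0.2806686758995056, 0.2847142219543457), 75.2617416381836)
dark ((0.5503276586532593, 0.16398116946220398), (0.27301257848739624, 0.27847883105278015), 75.32272338867188)
-1 -1 103 lo [-0.104 -0.311] hi [-0.002 -0.024]
-1 1 64 lo [-0.118  0.014] hi [-0.013  0.122]
1 -1 336 lo [ 0.009 -0.302] hi [ 0.151 -0.019]
1 1 169 lo [0.028 0.031] hi [0.105 0.108]
bottle ((0.6018242239952087, -0.15154530107975006), (0.05065781995654106, 0.05372122302651405), 75.20970916748047) 273
side plat depth ((0.5460914373397827, 0.16407524049282074), (0.28440922498703003, 0.2802720069885254), 74.91781616210938)
dark ((0.5429169535636902, 0.15901443362236023), (0.2856632173061371, 0.2752442955970764), 75.41265869140625)
-1 -1 119 lo [-0.098 -0.317] hi [-0.002 -0.029]
-1 1 84 lo [-0.113  0.012] hi [-0.007  0.118]
1 -1 293 lo [ 0.006 -0.309] hi [ 0.154 -0.025]
1 1 170 lo [0.033 0.026] hi [0.111 0.103]
bottle ((0.5991643071174622, -0.15332086384296417), (0.05157522112131119, 0.05054700747132301), 75.02180480957031) 449
```

Call:
apply_moves([
  {"jaw": 1,"offset": [0,0,-10],"rot": [0,0,-6.8]},
  {"jaw": 1,"offset": [-46.4,-30.2,-7],"rot": [0,0,0]},
  {"jaw": 1,"offset": [-46.4,-30.2,-7],"rot": [0,0,0]},
  {"jaw": 1,"offset": [-46.4,-30.2,-7],"rot": [0,0,0]},
  {"jaw": 1,"offset": [-46.4,-30.2,-7],"rot": [0,0,0]},
])

```text
time_s: 0.72
eef_pos: [0.3616, 0.3683, 0.2692]
eef_rot: [-0.0, 0.13, 0.992, -0.0]
wrist_force: [0.7, 0.3, -0.2]
opening: 1.0
grasp_force: 0.0
```

Call:
apply_moves([
  {"jaw": 1,"offset": [-46.4,-30.2,-7],"rot": [0,0,0]},
  {"jaw": 1,"offset": [-46.4,-30.2,-7],"rot": [0,0,0]},
  {"jaw": 1,"offset": [-46.4,-30.2,-7],"rot": [0,0,0]},
  {"jaw": 1,"offset": [-46.4,-30.2,-7],"rot": [0,0,0]},
  {"jaw": 1,"offset": [-46.4,-30.2,-7],"rot": [0,0,0]},
])

```text
time_s: 1.35
eef_pos: [0.5471, 0.1626, 0.3042]
eef_rot: [-0.0, 0.13, 0.992, 0.0]
wrist_force: [0.7, -0.2, -0.3]
opening: 1.003
grasp_force: 0.0
```

Run:
```python
from h import *
o=ctrl.get_obs();p,d=ctrl.camera('wrist');cv2.imwrite('pics/w1.png',p[:,:,::-1]);np.save('w1.npy',d)
r=R.from_quat(np.roll(o['eef_rot'],-1)).as_matrix();print(o['time_s'],o['eef_pos'],r.round(4),o['q'],o['wrist_force'])
K,T=T_of('wrist',o);W=cloud(d,K,T)
m=np.uint8(abs(W[...,2]-.077)<.008);print('plat',cv2.minAreaRect(W[m>0][:,:2].astype(np.float32)),np.nanmedian(W[m>0][:,2]))
for nm in('small','medium','large','square'):
    for a in ctrl.outline_of('wrist','clamp_'+nm)[:2]:
        w=W[a['region']];w=w[w[:,2]<.13];w=w[w[:,2]>.07];t=w[w[:,2]>.106]
        print(nm,round(a['score'],2),a['position'],'all',cv2.minAreaRect(w[:,:2].astype(np.float32)),'tips',cv2.minAreaRect(t[:,:2].astype(np.float32)) if len(t)>4 else 0)
```

```text
1.35 [0.54708003 0.16264733 0.30415365] [[-9.663e-01  2.574e-01 -5.000e-04]
 [ 2.574e-01  9.663e-01  1.000e-04]
 [ 6.000e-04 -0.000e+00 -1.000e+00]] [ 8.09956286e-02  1.19781560e-01  1.52916534e+00  1.61832340e-04
  1.49318382e+00 -1.22949861e+00] [ 0.70698271 -0.16275519 -0.27153769]
plat ((0.5936213135719299, 0.06519289314746857), (0.4553472101688385, 0.42325738072395325), 75.58927917480469) 0.07492254540532456
small 0.8 [199.4, 217.7] all ((0.5977579951286316, 0.07901106774806976), (0.07736735045909882, 0.0878564789891243), 42.67000961303711) tips ((0.5913905501365662, 0.08456612378358841), (0.06849163770675659, 0.06925598531961441), 40.005279541015625)
medium 0.65 [308.3, 213.3] all ((0.6316564083099365, 0.21198301017284393), (0.09552377462387085, 0.08909031748771667), 26.27850341796875) tips ((0.6251152753829956, 0.2112095057964325), (0.07590291649103165, 0.07617294788360596), 30.919902801513672)
large 0.6 [194.9, 103.1] all ((0.4642021358013153, 0.11809162050485611), (0.09995848685503006, 0.09958575665950775), 42.809661865234375) tips ((0.46479958295822144, 0.11776810884475708), (0.08677379786968231, 0.08697134256362915), 31.19440269470215)
square 0.9 [318.3, 102.5] all ((0.4977303743362427, 0.25198981165885925), (0.09263066947460175, 0.08442187309265137), 75.93942260742188) tips ((0.49843552708625793, 0.24567794799804688), (0.08072976022958755, 0.0794578492641449), 75.07172393798828)
```

View pics/w1.png

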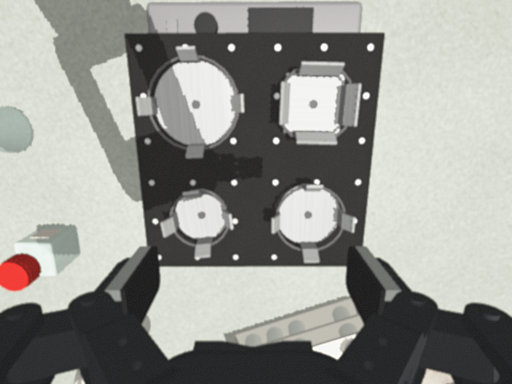

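The view from above confirms the clamps: large (196,103), square (313,104), small (201,214), medium (308,213). These centres match the platform layout to about 2 mm. Next I'll fly over the flasks.

Call:
apply_moves([
  {"jaw": 1,"offset": [-8,-40.6,0],"rot": [0,0,0]},
  {"jaw": 1,"offset": [-8,-40.6,0],"rot": [0,0,0]},
  {"jaw": 1,"offset": [-8,-40.6,0],"rot": [0,0,0]},
  {"jaw": 1,"offset": [-8,-40.6,0],"rot": [0,0,0]},
  {"jaw": 1,"offset": [-8,-40.6,0],"rot": [0,0,0]},
])

```text
time_s: 2.22
eef_pos: [0.5319, -0.0415, 0.3041]
eef_rot: [-0.0, 0.128, 0.992, 0.0]
wrist_force: [1.2, 0.4, 0.8]
opening: 1.0
grasp_force: 0.0
```

Call:
apply_moves([
  {"jaw": 1,"offset": [-8,-40.6,0],"rot": [0,0,0]},
  {"jaw": 1,"offset": [-8,-40.6,0],"rot": [0,0,0]},
  {"jaw": 1,"offset": [-8,-40.6,0],"rot": [0,0,0]},
  {"jaw": 1,"offset": [-8,-40.6,0],"rot": [0,0,0]},
  {"jaw": 1,"offset": [-8,-40.6,0],"rot": [0,0,0]},
])

```text
time_s: 2.85
eef_pos: [0.5192, -0.2479, 0.3041]
eef_rot: [-0.0, 0.128, 0.992, 0.0]
wrist_force: [0.1, 0.7, 0.5]
opening: 1.007
grasp_force: 0.0
```

```bash
cat >> h.py <<'E'
def look(tag):
    o=ctrl.get_obs();p,d=ctrl.camera('wrist');cv2.imwrite(f'pics/{tag}.png',p[:,:,::-1])
    K,T=T_of('wrist',o);W=cloud(d,K,T);return o,p,W,K,T
def caps(p,W,K,T,purple=False):
    h=cv2.cvtColor(p,cv2.COLOR_RGB2HSV)
    m=red(p)
    if purple: m=np.uint8((h[...,0]>125)&(h[...,0]<160)&(h[...,1]>80))
    k,l,s,c=cv2.connectedComponentsWithStats(m);out=[]
    for i in range(1,k):
        if s[i,4]<60: continue
        w=W[l==i];zt=np.nanpercentile(w[:,2],90);t=w[abs(w[:,2]-zt)<.005][:,:2].astype(np.float32)
        (cx,cy),r=cv2.minEnclosingCircle(t);out.append((c[i].round(),zt,cx,cy,r,np.median(t,0)))
        print(c[i].round(),'ztop %.3f centre %.4f %.4f r %.4f'%(zt,cx,cy,r),np.median(t,0).round(4))
    return out
def delta(o,x,y,z):
    r=R.from_quat(np.roll(o['eef_rot'],-1)).as_matrix();return (r.T@(np.array([x,y,z])-o['eef_pos'])*1000).round(1)
E
python3 - <<'E'
from h import *
o,p,W,K,T=look('w2');print(o['time_s'],o['eef_pos'],o['q'])
caps(p,W,K,T);print('purple');caps(p,W,K,T,True)
for x,y,h in((.581,-.343,.138),(.430,-.153,.112),(.445,-.326,.094),(.6,-.152,.110)):print(delta(o,x,y,h-.013-.019))
E
```

```text
2.85 [ 0.51916301 -0.24787727  0.30413356] [-6.51887935e-01  1.30136750e-01  1.51773291e+00  3.85568440e-04
  1.49424630e+00 -1.96512580e+00]
[321.  58.] ztop 0.112 centre 0.4283 -0.1539 r 0.0167 [ 0.4279 -0.154 ]
[168. 119.] ztop 0.095 centre 0.4451 -0.3248 r 0.0169 [ 0.4446 -0.3247]
[350. 213.] ztop 0.110 centre 0.5986 -0.1530 r 0.0198 [ 0.5976 -0.1536]
[183. 245.] ztop 0.138 centre 0.5780 -0.3430 r 0.0196 [ 0.5771 -0.3424]
purple
[93. 50.] ztop 0.094 centre 0.3502 -0.3925 r 0.0169 [ 0.3506 -0.3917]
[-84.1 -76.3 198.1]
[110.3  68.9 224.2]
[ 51.7 -94.6 242.1]
[-53.8 113.2 226.2]
```

View pics/w2.png

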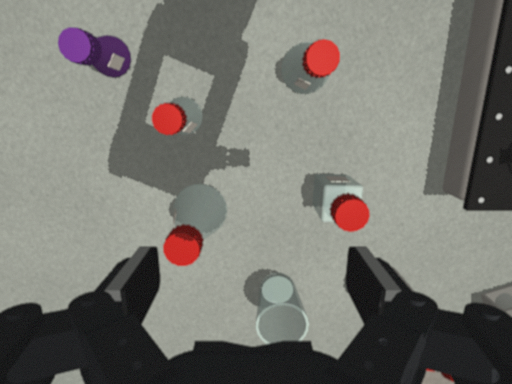

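Small is at (168,118), medium (322,57), large (183,245) and the bottle (350,213). Cap radii and heights match the description. The purple look-alike at (76,44) is rejected. I'll grasp the small flask.

Call:
apply_moves([
  {"jaw": 1,"offset": [17.2,-31.2,40],"rot": [0,0,0]},
  {"jaw": 1,"offset": [17.2,-31.2,40],"rot": [0,0,0]},
  {"jaw": 1,"offset": [17.2,-31.2,40],"rot": [0,0,0]},
  {"jaw": 1,"offset": [0,0,45],"rot": [0,0,0]},
  {"jaw": 1,"offset": [0,0,40],"rot": [0,0,0]},
])

```text
time_s: 3.52
eef_pos: [0.4451, -0.3241, 0.0978]
eef_rot: [-0.0, 0.129, 0.992, 0.0]
wrist_force: [-0.3, -0.7, -0.4]
opening: 1.0
grasp_force: 0.0
```

Call:
apply_moves([
  {"jaw": 1,"offset": [0,0,25],"rot": [0,0,0]},
  {"jaw": 1,"offset": [0,0,14],"rot": [0,0,0]},
  {"jaw": 0,"offset": [0,0,0],"rot": [0,0,0]},
  {"jaw": 0,"offset": [0,0,0],"rot": [0,0,0]},
  {"jaw": 0,"offset": [0,0,0],"rot": [0,0,0]},
])

```text
time_s: 4.15
eef_pos: [0.446, -0.3265, 0.0617]
eef_rot: [0.001, 0.13, 0.992, -0.001]
wrist_force: [0.3, 7.7, 22.7]
opening: 0.382
grasp_force: 60.2
```

Call:
apply_moves([
  {"jaw": 0,"offset": [0,0,-8],"rot": [0,0,0]},
  {"jaw": 0,"offset": [0,0,-20],"rot": [0,0,0]},
  {"jaw": 0,"offset": [0,0,-40],"rot": [0,0,0]},
  {"jaw": 0,"offset": [0,0,-45],"rot": [0,0,0]},
  {"jaw": 0,"offset": [0,0,-45],"rot": [0,0,0]},
])

```text
time_s: 4.78
eef_pos: [0.445, -0.3258, 0.2203]
eef_rot: [0.0, 0.13, 0.992, -0.0]
wrist_force: [0.4, -0.1, -0.9]
opening: 0.378
grasp_force: 59.7
```

Run:
```python
from h import *
o=ctrl.get_obs();print(o['eef_pos'],o['wrist_force'],o['opening'],o['grasp_force'],delta(o,.5923,.084,.220))
```

```text
[ 0.44497533 -0.32579689  0.2203124 ] [ 0.42271432 -0.11932924 -0.89502199] 0.3781950151575049 59.66226594639011 [-3.690e+01  4.339e+02  2.000e-01]
```

Call:
apply_moves([
  {"jaw": 0,"offset": [-3.7,22,0],"rot": [0,0,0]},
  {"jaw": 0,"offset": [-3.7,48.7,0],"rot": [0,0,0]},
  {"jaw": 0,"offset": [-3.7,48.7,0],"rot": [0,0,0]},
  {"jaw": 0,"offset": [-3.7,48.7,0],"rot": [0,0,0]},
  {"jaw": 0,"offset": [-3.7,48.7,0],"rot": [0,0,0]},
])

```text
time_s: 5.4
eef_pos: [0.5191, -0.1198, 0.219]
eef_rot: [0.0, 0.13, 0.992, -0.0]
wrist_force: [1.0, -1.2, -1.3]
opening: 0.379
grasp_force: 59.8
```

Call:
apply_moves([
  {"jaw": 0,"offset": [-3.7,48.7,0],"rot": [0,0,0]},
  {"jaw": 0,"offset": [-3.7,48.7,0],"rot": [0,0,0]},
  {"jaw": 0,"offset": [-3.7,48.7,0],"rot": [0,0,0]},
  {"jaw": 0,"offset": [-3.7,48.7,0],"rot": [0,0,0]},
  {"jaw": 0,"offset": [-3.7,22,0],"rot": [0,0,0]},
])

```text
time_s: 6.02
eef_pos: [0.5927, 0.0859, 0.2189]
eef_rot: [0.0, 0.129, 0.992, 0.0]
wrist_force: [0.4, -0.7, -1.6]
opening: 0.378
grasp_force: 59.9
```

Run:
```python
from h import *
o,p,W,K,T=look('w3');print(o['eef_pos'],o['wrist_force'],o['opening'],delta(o,.5923,.084,.140))
caps(p,W,K,T)
for a in ctrl.outline_of('wrist','clamp_small')[:1]:
    w=W[a['region']];t=w[(w[:,2]>.106)&(w[:,2]<.12)];print(a['score'],cv2.minAreaRect(t[:,:2].astype(np.float32)))
```

```text
[0.59274214 0.08593595 0.21885035] [ 0.43205931 -0.70021577 -1.55376489] 0.37818079551583866 [-0.  -2.  78.8]
[252. 269.] ztop 0.251 centre 0.5911 0.0861 r 0.0175 [0.5889 0.0866]
[ 14. 256.] ztop 0.110 centre 0.6000 -0.1485 r 0.0195 [ 0.603  -0.1403]
0.78 ((0.5766594409942627, 0.08633920550346375), (0.08109536021947861, 0.0493556372821331), 82.35462188720703)
```

View pics/w3.png

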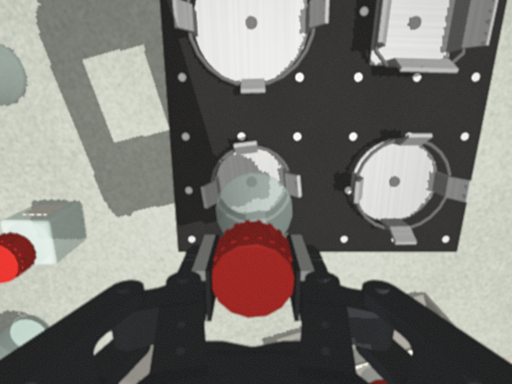

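The held flask (cap at 252,269) is clean above the small clamp. The clamp-floor holes at (251,181), (394,181), (251,23) and (414,23) give a check on the clamp centres.

Run:
```python
from h import *
o=ctrl.get_obs();K,T=T_of('wrist',o)
for u,v in((251,181.5),(394,181.5),(251,23),(414,23)):print(ray(u,v,.078,K,T).round(4))
o,p,W,K,T=look('w4')
```

```text
[0.5927 0.0834 0.078 ]
[0.6261 0.2108 0.078 ]
[0.4656 0.117  0.078 ]
[0.499  0.2438 0.078 ]
```

Call:
apply_moves([
  {"jaw": 0,"offset": [0,-2,0],"rot": [0,0,0]},
  {"jaw": 0,"offset": [0,0,30],"rot": [0,0,0]},
  {"jaw": 0,"offset": [0,0,25],"rot": [0,0,0]},
  {"jaw": 0,"offset": [0,0,14],"rot": [0,0,0]},
  {"jaw": 0,"offset": [0,0,6],"rot": [0,0,0]},
])

```text
time_s: 6.8
eef_pos: [0.5917, 0.0807, 0.1427]
eef_rot: [-0.0, 0.13, 0.991, -0.0]
wrist_force: [0.1, -0.0, -0.7]
opening: 0.379
grasp_force: 59.9
```

Call:
apply_moves([
  {"jaw": 0,"offset": [0,0,2],"rot": [0,0,0]},
  {"jaw": 0,"offset": [0,0,1],"rot": [0,0,0]},
  {"jaw": 0,"offset": [0,0,0.5],"rot": [0,0,0]},
  {"jaw": 0,"offset": [0,0,0],"rot": [0,0,0]},
  {"jaw": 0,"offset": [0,0,0],"rot": [0,0,0]},
])

```text
time_s: 7.42
eef_pos: [0.5921, 0.0817, 0.14]
eef_rot: [0.0, 0.13, 0.992, 0.0]
wrist_force: [-0.0, 0.2, -0.8]
opening: 0.375
grasp_force: 59.9
```

Run:
```python
from h import *
o,p,W,K,T=look('w5');print(o['eef_pos'],o['wrist_force'],o['torque'],o['opening'])
```

```text
[0.59208532 0.08173795 0.13999298] [-0.00830475  0.22289263 -0.79471782] [-0.02396001  0.01517248  0.02292556] 0.3746650798987698
```

Call:
apply_moves([
  {"jaw": 0,"offset": [0,1.7,0.5],"rot": [0,0,0]},
  {"jaw": 0,"offset": [0,0,0.7],"rot": [0,0,0]},
  {"jaw": 0,"offset": [0,0,0.6],"rot": [0,0,0]},
  {"jaw": 0,"offset": [0,0,0],"rot": [0,0,0]},
  {"jaw": 0,"offset": [0,0,0],"rot": [0,0,0]},
])

```text
time_s: 8.1
eef_pos: [0.5932, 0.0829, 0.1399]
eef_rot: [0.001, 0.13, 0.992, -0.0]
wrist_force: [-2.8, -2.7, 9.7]
opening: 0.377
grasp_force: 60.8
```

Call:
apply_moves([
  {"jaw": 0.7,"offset": [0,0,0],"rot": [0,0,0]},
  {"jaw": 0.7,"offset": [0,0,0],"rot": [0,0,0]},
  {"jaw": 0.7,"offset": [0,0,0],"rot": [0,0,0]},
  {"jaw": 0.7,"offset": [0,0,-10],"rot": [0,0,0]},
  {"jaw": 0.7,"offset": [0,0,-40],"rot": [0,0,0]},
])

```text
time_s: 8.72
eef_pos: [0.5905, 0.0834, 0.1862]
eef_rot: [-0.003, 0.13, 0.992, -0.0]
wrist_force: [0.1, 0.4, 1.3]
opening: 0.703
grasp_force: 0.0
```

Call:
apply_moves([
  {"jaw": 0.7,"offset": [0,0,-50],"rot": [0,0,0]},
  {"jaw": 0.7,"offset": [0,0,-30],"rot": [0,0,0]},
  {"jaw": 1,"offset": [30,-20,-20],"rot": [0,0,0]},
  {"jaw": 1,"offset": [30,-40,0],"rot": [0,0,0]},
  {"jaw": 1,"offset": [20,-40,0],"rot": [0,0,0]},
])

```text
time_s: 9.35
eef_pos: [0.4883, 0.0069, 0.2891]
eef_rot: [0.001, 0.129, 0.992, -0.0]
wrist_force: [0.5, -0.3, 0.5]
opening: 1.0
grasp_force: 0.0
```

Run:
```python
from h import *
o,p,W,K,T=look('w6');print(o['eef_pos'],o['opening'])
caps(p,W,K,T);print(delta(o,.4281,-.154,.079))
```

```text
[0.48830507 0.00692911 0.2890902 ] 1.0004250279001916
[ 91. 154.] ztop 0.113 centre 0.4275 -0.1521 r 0.0170 [ 0.4276 -0.1509]
[343. 261.] ztop 0.171 centre 0.5860 0.0692 r 0.0066 [0.5855 0.0686]
[159. 293.] ztop 0.307 centre 0.4863 -0.0370 r 0.0025 [ 0.4873 -0.0371]
[  17.4 -171.   210.1]
```

View pics/w6.png

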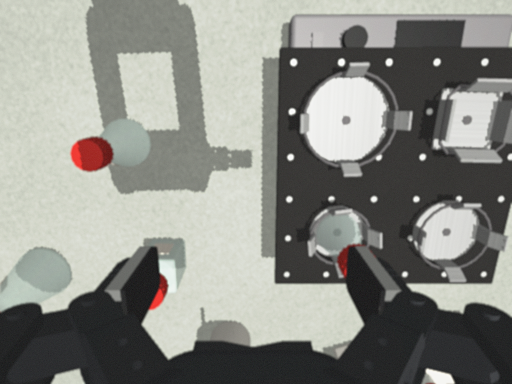

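The small flask is seated: its base sits inside the clamp at (338,231) and the cap top is at 171 mm, as expected. Next is medium.

Call:
apply_moves([
  {"jaw": 1,"offset": [4.4,-42.7,25],"rot": [0,0,0]},
  {"jaw": 1,"offset": [4.4,-42.7,25],"rot": [0,0,0]},
  {"jaw": 1,"offset": [4.4,-42.7,25],"rot": [0,0,0]},
  {"jaw": 1,"offset": [4.4,-42.7,25],"rot": [0,0,0]},
  {"jaw": 1,"offset": [0,0,40],"rot": [0,0,0]},
])

```text
time_s: 10.02
eef_pos: [0.429, -0.1567, 0.1491]
eef_rot: [0.002, 0.132, 0.991, -0.001]
wrist_force: [1.1, -0.3, -0.0]
opening: 1.0
grasp_force: 0.0
```

Call:
apply_moves([
  {"jaw": 1,"offset": [0,0,40],"rot": [0,0,0]},
  {"jaw": 1,"offset": [0,0,20],"rot": [0,0,0]},
  {"jaw": 1,"offset": [0,0,10],"rot": [0,0,0]},
  {"jaw": 0,"offset": [0,0,0],"rot": [0,0,0]},
  {"jaw": 0,"offset": [0,0,0],"rot": [0,0,0]},
])

```text
time_s: 10.65
eef_pos: [0.4293, -0.1538, 0.0791]
eef_rot: [0.001, 0.13, 0.992, -0.0]
wrist_force: [0.4, 0.1, -0.7]
opening: 0.603
grasp_force: 0.0
```

Call:
apply_moves([
  {"jaw": 0,"offset": [0,0,0],"rot": [0,0,0]},
  {"jaw": 0,"offset": [0,0,0],"rot": [0,0,0]},
  {"jaw": 0,"offset": [0,0,-5],"rot": [0,0,0]},
  {"jaw": 0,"offset": [0,0,-20],"rot": [0,0,0]},
  {"jaw": 0,"offset": [0,0,-40],"rot": [0,0,0]},
])

```text
time_s: 11.28
eef_pos: [0.4269, -0.1524, 0.1423]
eef_rot: [-0.002, 0.13, 0.992, 0.001]
wrist_force: [1.6, -0.6, -1.1]
opening: 0.381
grasp_force: 59.7
```

Call:
apply_moves([
  {"jaw": 0,"offset": [0,0,-50],"rot": [0,0,0]},
  {"jaw": 0,"offset": [0,0,-50],"rot": [0,0,0]},
  {"jaw": 0,"offset": [0,0,-45],"rot": [0,0,0]},
  {"jaw": 0,"offset": [0,0,-40],"rot": [0,0,0]},
  {"jaw": 0,"offset": [0,0,0],"rot": [0,0,0]},
])

```text
time_s: 11.9
eef_pos: [0.4297, -0.1541, 0.3317]
eef_rot: [0.003, 0.13, 0.992, -0.002]
wrist_force: [0.1, -0.5, -1.7]
opening: 0.374
grasp_force: 59.8
```

Run:
```python
from h import *
o=ctrl.get_obs();print(o['eef_pos'],o['wrist_force'],o['opening'],o['grasp_force'],delta(o,.6263,.2112,.320))
```

```text
[ 0.42968632 -0.15411949  0.33166274] [ 0.12295416 -0.5175058  -1.67173554] 0.37434580475543583 59.81962185935117 [-96.  403.6  11.3]
```

Call:
apply_moves([
  {"jaw": 0,"offset": [-9.6,20,2],"rot": [0,0,0]},
  {"jaw": 0,"offset": [-9.6,45.4,2],"rot": [0,0,0]},
  {"jaw": 0,"offset": [-9.6,45.4,2],"rot": [0,0,0]},
  {"jaw": 0,"offset": [-9.6,45.4,2],"rot": [0,0,0]},
  {"jaw": 0,"offset": [-9.6,45.4,2],"rot": [0,0,0]},
])

```text
time_s: 12.52
eef_pos: [0.5263, 0.0307, 0.3161]
eef_rot: [-0.001, 0.13, 0.992, -0.0]
wrist_force: [0.2, -0.5, -0.6]
opening: 0.381
grasp_force: 60.0
```

Call:
apply_moves([
  {"jaw": 0,"offset": [-9.6,45.4,0],"rot": [0,0,0]},
  {"jaw": 0,"offset": [-9.6,45.4,0],"rot": [0,0,0]},
  {"jaw": 0,"offset": [-9.6,45.4,0],"rot": [0,0,0]},
  {"jaw": 0,"offset": [-9.6,45.4,0],"rot": [0,0,0]},
  {"jaw": 0,"offset": [-9.6,20,0],"rot": [0,0,0]},
])

```text
time_s: 13.15
eef_pos: [0.6244, 0.214, 0.3153]
eef_rot: [-0.002, 0.129, 0.992, -0.0]
wrist_force: [0.5, 0.2, -1.8]
opening: 0.376
grasp_force: 60.1
```

Call:
apply_moves([
  {"jaw": 0,"offset": [0,0,20],"rot": [0,0,0]},
  {"jaw": 0,"offset": [0,0,40],"rot": [0,0,0]},
  {"jaw": 0,"offset": [0,0,30],"rot": [0,0,0]},
  {"jaw": 0,"offset": [0,0,0],"rot": [0,0,0]},
  {"jaw": 0,"offset": [0,0,0],"rot": [0,0,0]},
])

```text
time_s: 13.78
eef_pos: [0.6249, 0.211, 0.2284]
eef_rot: [0.0, 0.13, 0.992, -0.0]
wrist_force: [0.7, -0.8, -1.5]
opening: 0.382
grasp_force: 60.1
```

Run:
```python
from h import *
o,p,W,K,T=look('w7');print(o['eef_pos'],o['wrist_force'],o['opening'],delta(o,.6263,.2112,.157))
caps(p,W,K,T)
```

```text
[0.62490239 0.21098417 0.22836308] [ 0.68984879 -0.82351472 -1.53397092] 0.38177166425081543 [-1.3  0.6 71.4]
[ 66. 207.] ztop 0.172 centre 0.5916 0.0847 r 0.0170 [0.591  0.0861]
[252. 271.] ztop 0.261 centre 0.6234 0.2114 r 0.0177 [0.6214 0.2116]
```

Call:
apply_moves([
  {"jaw": 0,"offset": [-1.3,0,20],"rot": [0,0,0]},
  {"jaw": 0,"offset": [0,0,25],"rot": [0,0,0]},
  {"jaw": 0,"offset": [0,0,15],"rot": [0,0,0]},
  {"jaw": 0,"offset": [0,0,6],"rot": [0,0,0]},
  {"jaw": 0,"offset": [0,0,3],"rot": [0,0,0]},
])

```text
time_s: 14.45
eef_pos: [0.6265, 0.2114, 0.1591]
eef_rot: [0.0, 0.13, 0.992, 0.0]
wrist_force: [0.1, -0.2, -0.5]
opening: 0.381
grasp_force: 60.1
```

Call:
apply_moves([
  {"jaw": 0,"offset": [0,0,1],"rot": [0,0,0]},
  {"jaw": 0,"offset": [0,0,0.7],"rot": [0,0,0]},
  {"jaw": 0,"offset": [0,0,0.7],"rot": [0,0,0]},
  {"jaw": 0,"offset": [0,0,0],"rot": [0,0,0]},
  {"jaw": 0,"offset": [0,0,0],"rot": [0,0,0]},
])

```text
time_s: 15.08
eef_pos: [0.6266, 0.2114, 0.1573]
eef_rot: [0.001, 0.13, 0.992, 0.0]
wrist_force: [-0.2, 0.6, 2.2]
opening: 0.379
grasp_force: 60.3
```

Call:
apply_moves([
  {"jaw": 0.7,"offset": [0,0,0.3],"rot": [0,0,0]},
  {"jaw": 0.7,"offset": [0,0,0],"rot": [0,0,0]},
  {"jaw": 0.7,"offset": [0,0,0],"rot": [0,0,0]},
  {"jaw": 0.7,"offset": [0,0,-10],"rot": [0,0,0]},
  {"jaw": 0.7,"offset": [0,0,-40],"rot": [0,0,0]},
])

```text
time_s: 15.7
eef_pos: [0.6244, 0.211, 0.2043]
eef_rot: [-0.003, 0.13, 0.992, -0.001]
wrist_force: [-0.2, -0.1, 0.3]
opening: 0.696
grasp_force: 0.0
```

Call:
apply_moves([
  {"jaw": 0.7,"offset": [0,0,-45],"rot": [0,0,0]},
  {"jaw": 0.7,"offset": [0,0,-35],"rot": [0,0,0]},
  {"jaw": 0.7,"offset": [0,-25,-20],"rot": [0,0,0]},
  {"jaw": 1,"offset": [0,-50,0],"rot": [0,0,0]},
  {"jaw": 1,"offset": [0,-50,0],"rot": [0,0,0]},
])

```text
time_s: 16.32
eef_pos: [0.5938, 0.0896, 0.3076]
eef_rot: [0.001, 0.129, 0.992, 0.0]
wrist_force: [-0.1, -0.8, 0.4]
opening: 0.997
grasp_force: 0.0
```

Call:
apply_moves([
  {"jaw": 1,"offset": [0,-50,0],"rot": [0,0,0]},
  {"jaw": 1,"offset": [0,-50,0],"rot": [0,0,0]},
  {"jaw": 1,"offset": [0,-50,0],"rot": [0,0,0]},
  {"jaw": 1,"offset": [0,-50,0],"rot": [0,0,0]},
  {"jaw": 1,"offset": [0,-40,0],"rot": [0,0,0]},
])

```text
time_s: 16.95
eef_pos: [0.5318, -0.1433, 0.3073]
eef_rot: [0.001, 0.13, 0.991, -0.0]
wrist_force: [0.4, -0.2, -0.3]
opening: 1.0
grasp_force: 0.0
```

Run:
```python
from h import *
o,p,W,K,T=look('w8');print(o['eef_pos'],o['opening'])
caps(p,W,K,T);print(delta(o,.578,-.343,.106))
```

```text
[ 0.53175914 -0.14326115  0.30734507] 0.9999826468326402
[496. 179.] ztop 0.172 centre 0.5906 0.0823 r 0.0170 [0.5892 0.0757]
[260. 223.] ztop 0.110 centre 0.5986 -0.1527 r 0.0197 [ 0.5977 -0.1525]
[ 92. 256.] ztop 0.138 centre 0.5788 -0.3427 r 0.0201 [ 0.5775 -0.3415]
[337. 349.] ztop 0.184 centre 0.7191 -0.1002 r 0.0086 [ 0.7193 -0.0991]
[ -95.9 -181.   201.6]
```

View pics/w8.png

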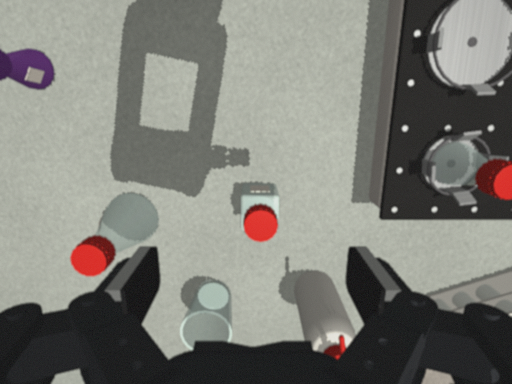

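Wrist view: large cap (92,256), bottle cap (260,223), and the small flask seated at (452,163). Now the large flask.

Call:
apply_moves([
  {"jaw": 1,"offset": [-24.1,-45.2,20],"rot": [0,0,0]},
  {"jaw": 1,"offset": [-24.1,-45.2,20],"rot": [0,0,0]},
  {"jaw": 1,"offset": [-24.1,-45.2,20],"rot": [0,0,0]},
  {"jaw": 1,"offset": [-24.1,-45.2,20],"rot": [0,0,0]},
  {"jaw": 1,"offset": [0,0,40],"rot": [0,0,0]},
])

```text
time_s: 17.62
eef_pos: [0.5801, -0.3457, 0.1878]
eef_rot: [0.002, 0.132, 0.991, -0.002]
wrist_force: [0.1, -0.1, -0.3]
opening: 1.0
grasp_force: 0.0
```

Call:
apply_moves([
  {"jaw": 1,"offset": [0,0,40],"rot": [0,0,0]},
  {"jaw": 1,"offset": [0,0,26],"rot": [0,0,0]},
  {"jaw": 1,"offset": [0,0,15],"rot": [0,0,0]},
  {"jaw": 0,"offset": [0,0,0],"rot": [0,0,0]},
  {"jaw": 0,"offset": [0,0,0],"rot": [0,0,0]},
])

```text
time_s: 18.25
eef_pos: [0.5799, -0.3415, 0.1071]
eef_rot: [0.001, 0.13, 0.992, -0.001]
wrist_force: [-0.4, 0.5, -0.2]
opening: 0.607
grasp_force: 0.0
```

Call:
apply_moves([
  {"jaw": 0,"offset": [0,0,0],"rot": [0,0,0]},
  {"jaw": 0,"offset": [0,0,0],"rot": [0,0,0]},
  {"jaw": 0,"offset": [0,0,-5],"rot": [0,0,0]},
  {"jaw": 0,"offset": [0,0,-20],"rot": [0,0,0]},
  {"jaw": 0,"offset": [0,0,-40],"rot": [0,0,0]},
])

```text
time_s: 18.88
eef_pos: [0.5776, -0.3396, 0.1691]
eef_rot: [-0.002, 0.13, 0.992, 0.002]
wrist_force: [0.2, -0.1, -3.3]
opening: 0.453
grasp_force: 60.9
```

Call:
apply_moves([
  {"jaw": 0,"offset": [0,0,-50],"rot": [0,0,0]},
  {"jaw": 0,"offset": [0,0,-50],"rot": [0,0,0]},
  {"jaw": 0,"offset": [0,0,-30],"rot": [0,0,0]},
  {"jaw": 0,"offset": [0,0,0],"rot": [0,0,0]},
  {"jaw": 0,"offset": [0,0,0],"rot": [0,0,0]},
])

```text
time_s: 19.5
eef_pos: [0.5783, -0.3402, 0.2986]
eef_rot: [-0.001, 0.13, 0.992, 0.001]
wrist_force: [-0.2, -0.0, -4.0]
opening: 0.45
grasp_force: 60.9
```

Run:
```python
from h import *
o=ctrl.get_obs();print(o['eef_pos'],o['wrist_force'],o['opening'],o['grasp_force'],delta(o,.4650,.1178,.30))
```

```text
[ 0.57829734 -0.3402424   0.29855459] [-0.16845531 -0.03661217 -4.01678442] 0.45043896417574375 60.92667945287758 [ 2.273e+02  4.135e+02 -4.000e-01]
```

Call:
apply_moves([
  {"jaw": 0,"offset": [12.5,23,0],"rot": [0,0,0]},
  {"jaw": 0,"offset": [25.3,45.9,0],"rot": [0,0,0]},
  {"jaw": 0,"offset": [25.3,45.9,0],"rot": [0,0,0]},
  {"jaw": 0,"offset": [25.3,45.9,0],"rot": [0,0,0]},
  {"jaw": 0,"offset": [25.3,45.9,0],"rot": [0,0,0]},
])

```text
time_s: 20.12
eef_pos: [0.5205, -0.1099, 0.2976]
eef_rot: [-0.002, 0.13, 0.992, 0.001]
wrist_force: [0.2, 0.5, -4.0]
opening: 0.448
grasp_force: 61.2
```

Call:
apply_moves([
  {"jaw": 0,"offset": [25.3,45.9,0],"rot": [0,0,0]},
  {"jaw": 0,"offset": [25.3,45.9,0],"rot": [0,0,0]},
  {"jaw": 0,"offset": [25.3,45.9,0],"rot": [0,0,0]},
  {"jaw": 0,"offset": [25.3,45.9,0],"rot": [0,0,0]},
  {"jaw": 0,"offset": [12.5,23,0],"rot": [0,0,0]},
])

```text
time_s: 20.75
eef_pos: [0.4633, 0.1192, 0.298]
eef_rot: [-0.002, 0.129, 0.992, 0.0]
wrist_force: [0.3, -0.4, -3.5]
opening: 0.444
grasp_force: 61.4
```

Call:
apply_moves([
  {"jaw": 0,"offset": [0,0,15],"rot": [0,0,0]},
  {"jaw": 0,"offset": [0,0,30],"rot": [0,0,0]},
  {"jaw": 0,"offset": [0,0,15],"rot": [0,0,0]},
  {"jaw": 0,"offset": [0,0,0],"rot": [0,0,0]},
  {"jaw": 0,"offset": [0,0,0],"rot": [0,0,0]},
])

```text
time_s: 21.38
eef_pos: [0.4661, 0.1164, 0.2409]
eef_rot: [0.0, 0.13, 0.992, 0.0]
wrist_force: [0.1, 0.0, -2.5]
opening: 0.451
grasp_force: 61.5
```

Run:
```python
from h import *
o,p,W,K,T=look('w9');print(o['eef_pos'],o['wrist_force'],o['opening'],delta(o,.4650,.1176,.184))
caps(p,W,K,T)
```

```text
[0.46606967 0.11644759 0.24087557] [ 0.10033615  0.02983172 -2.50536281] 0.4507110874295389 [ 1.4  0.8 56.9]
[253. 277.] ztop 0.272 centre 0.4656 0.1160 r 0.0209 [0.4634 0.1168]
[411. 344.] ztop 0.184 centre 0.6088 0.2093 r 0.0023 [0.6087 0.2092]
```

View pics/w9.png

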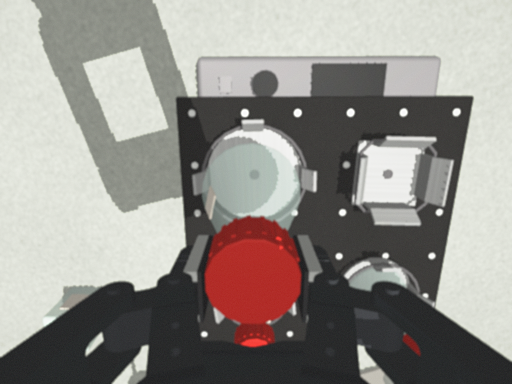

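The large flask (cap 253,277) is centred over its clamp, with the floor hole at (254,174). I'll lower it.

Call:
apply_moves([
  {"jaw": 0,"offset": [1,0.8,12],"rot": [0,0,0]},
  {"jaw": 0,"offset": [0,0,20],"rot": [0,0,0]},
  {"jaw": 0,"offset": [0,0,14],"rot": [0,0,0]},
  {"jaw": 0,"offset": [0,0,6],"rot": [0,0,0]},
  {"jaw": 0,"offset": [0,0,3],"rot": [0,0,0]},
])

```text
time_s: 22.05
eef_pos: [0.4649, 0.1179, 0.1853]
eef_rot: [0.0, 0.13, 0.992, -0.0]
wrist_force: [-2.0, -2.7, 11.9]
opening: 0.451
grasp_force: 63.1
```

Call:
apply_moves([
  {"jaw": 0,"offset": [0,0,0.7],"rot": [0,0,0]},
  {"jaw": 0,"offset": [0,0,0.7],"rot": [0,0,0]},
  {"jaw": 0,"offset": [0,0,0.5],"rot": [0,0,0]},
  {"jaw": 0,"offset": [0,0,0],"rot": [0,0,0]},
  {"jaw": 0,"offset": [0,0,0],"rot": [0,0,0]},
])

```text
time_s: 22.68
eef_pos: [0.4659, 0.1177, 0.1854]
eef_rot: [0.002, 0.13, 0.992, -0.0]
wrist_force: [-1.8, -1.3, 8.4]
opening: 0.445
grasp_force: 62.8
```

Call:
apply_moves([
  {"jaw": 0.75,"offset": [0,0,0],"rot": [0,0,0]},
  {"jaw": 0.75,"offset": [0,0,0],"rot": [0,0,0]},
  {"jaw": 0.75,"offset": [0,0,0],"rot": [0,0,0]},
  {"jaw": 0.75,"offset": [0,0,-10],"rot": [0,0,0]},
  {"jaw": 0.75,"offset": [0,0,-40],"rot": [0,0,0]},
])

```text
time_s: 23.3
eef_pos: [0.463, 0.1179, 0.2322]
eef_rot: [-0.003, 0.13, 0.992, -0.0]
wrist_force: [0.3, 0.3, 0.7]
opening: 0.747
grasp_force: 0.0
```

Call:
apply_moves([
  {"jaw": 0.75,"offset": [0,0,-50],"rot": [0,0,0]},
  {"jaw": 0.75,"offset": [0,0,-25],"rot": [0,0,0]},
  {"jaw": 1,"offset": [-20,-27,0],"rot": [0,0,0]},
  {"jaw": 1,"offset": [-40,-45,0],"rot": [0,0,0]},
  {"jaw": 1,"offset": [-40,-45,0],"rot": [0,0,0]},
])

```text
time_s: 23.92
eef_pos: [0.5321, -0.0221, 0.3096]
eef_rot: [0.001, 0.129, 0.992, -0.0]
wrist_force: [0.7, 0.6, 0.1]
opening: 0.997
grasp_force: 0.0
```

Call:
apply_moves([
  {"jaw": 1,"offset": [-40,-45,0],"rot": [0,0,0]},
  {"jaw": 1,"offset": [-30,-35,0],"rot": [0,0,0]},
  {"jaw": 1,"offset": [-18,-25,0],"rot": [0,0,0]},
  {"jaw": 1,"offset": [0,0,0],"rot": [0,0,0]},
  {"jaw": 1,"offset": [0,0,0],"rot": [0,0,0]},
])

```text
time_s: 24.55
eef_pos: [0.5891, -0.1444, 0.3086]
eef_rot: [-0.0, 0.13, 0.992, 0.0]
wrist_force: [-0.3, -0.3, 0.1]
opening: 0.999
grasp_force: 0.0
```

Run:
```python
from h import *
o,p,W,K,T=look('w10');print(o['eef_pos'],o['opening'])
caps(p,W,K,T);print(delta(o,.5986,-.1528,.078))
for a in ctrl.outline_of('wrist','bottle_square')[:1]:
    w=W[a['region']];t=w[(w[:,2]>.01)&(w[:,2]<.072)];print(a['score'],cv2.minAreaRect(t[:,:2].astype(np.float32)))
p,d=ctrl.camera('scene');cv2.imwrite('pics/s1.png',p[:,:,::-1]);K,T=T_of('scene');caps(p,cloud(d,K,T),K,T)
```

```text
[ 0.58912083 -0.14438187  0.30860162] 0.9994304178181721
[495. 118.] ztop 0.172 centre 0.5909 0.0818 r 0.0167 [0.59   0.0769]
[248. 178.] ztop 0.110 centre 0.5988 -0.1525 r 0.0195 [ 0.5983 -0.1524]
[329. 320.] ztop 0.191 centre 0.7441 -0.1025 r 0.0163 [ 0.7456 -0.1025]
[504. 304.] ztop 0.112 centre 0.8427 0.1176 r 0.0136 [0.8374 0.1169]
[-11.4  -5.8 230.6]
0.69 ((0.5979296565055847, -0.15268248319625854), (0.04941130056977272, 0.049515243619680405), 75.49341583251953)
[310. 136.] ztop 0.218 centre 0.4702 0.1163 r 0.0182 [0.4708 0.1153]
[298. 175.] ztop 0.174 centre 0.5933 0.0853 r 0.0170 [0.5945 0.0846]
[343. 183.] ztop 0.192 centre 0.6271 0.2123 r 0.0173 [0.628  0.2128]
[220. 185.] ztop 0.112 centre 0.6041 -0.1522 r 0.0188 [ 0.604  -0.1528]
[226. 221.] ztop 0.169 centre 0.7700 -0.1067 r 0.0129 [ 0.7716 -0.1071]
[352. 269.] ztop 0.115 centre 0.8549 0.2331 r 0.0321 [0.8592 0.2336]
[294. 269.] ztop 0.115 centre 0.8713 0.0849 r 0.0320 [0.8741 0.0841]
[307. 263.] ztop 0.115 centre 0.8499 0.1196 r 0.0143 [0.8508 0.1182]
[323. 269.] ztop 0.115 centre 0.8636 0.1581 r 0.0320 [0.8683 0.1591]
[339. 275.] ztop 0.114 centre 0.8773 0.1989 r 0.0141 [0.8781 0.1995]
```

View pics/w10.png

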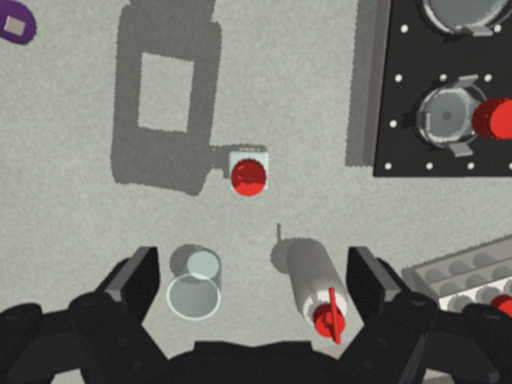

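All three flasks are seated, with cap tops at 218, 174 and 192 mm in the scene view (about 2 mm bias). The bottle cap is at (248,178) and its yaw matches the tool. I'll grasp it.

Call:
apply_moves([
  {"jaw": 1,"offset": [-6,-3,30],"rot": [0,0,0]},
  {"jaw": 1,"offset": [-5.4,-2.8,45],"rot": [0,0,0]},
  {"jaw": 1,"offset": [0,0,50],"rot": [0,0,0]},
  {"jaw": 1,"offset": [0,0,45],"rot": [0,0,0]},
  {"jaw": 1,"offset": [0,0,30],"rot": [0,0,0]},
])

```text
time_s: 25.32
eef_pos: [0.5977, -0.1519, 0.1062]
eef_rot: [-0.001, 0.129, 0.992, 0.0]
wrist_force: [0.1, 0.7, 0.4]
opening: 0.999
grasp_force: 0.0
```

Call:
apply_moves([
  {"jaw": 1,"offset": [0,0,20],"rot": [0,0,0]},
  {"jaw": 1,"offset": [0,0,9],"rot": [0,0,0]},
  {"jaw": 1,"offset": [0,0,0],"rot": [0,0,0]},
  {"jaw": 0,"offset": [0,0,0],"rot": [0,0,0]},
  {"jaw": 0,"offset": [0,0,0],"rot": [0,0,0]},
])

```text
time_s: 25.95
eef_pos: [0.5996, -0.1539, 0.0806]
eef_rot: [0.001, 0.13, 0.992, -0.0]
wrist_force: [-0.0, 0.3, -0.2]
opening: 0.611
grasp_force: 0.0
```

Call:
apply_moves([
  {"jaw": 0,"offset": [0,0,0],"rot": [0,0,0]},
  {"jaw": 0,"offset": [0,0,0],"rot": [0,0,0]},
  {"jaw": 0,"offset": [0,0,-5],"rot": [0,0,0]},
  {"jaw": 0,"offset": [0,0,-20],"rot": [0,0,0]},
  {"jaw": 0,"offset": [0,0,-40],"rot": [0,0,0]},
])

```text
time_s: 26.58
eef_pos: [0.5974, -0.153, 0.1439]
eef_rot: [-0.002, 0.13, 0.992, 0.001]
wrist_force: [1.0, -1.2, -0.8]
opening: 0.454
grasp_force: 60.6
```

Call:
apply_moves([
  {"jaw": 0,"offset": [0,0,-50],"rot": [0,0,0]},
  {"jaw": 0,"offset": [0,0,-50],"rot": [0,0,0]},
  {"jaw": 0,"offset": [0,0,-50],"rot": [0,0,0]},
  {"jaw": 0,"offset": [0,0,-35],"rot": [0,0,0]},
  {"jaw": 0,"offset": [0,0,0],"rot": [0,0,0]},
])

```text
time_s: 27.2
eef_pos: [0.6002, -0.1541, 0.3344]
eef_rot: [0.004, 0.13, 0.992, -0.001]
wrist_force: [0.9, 0.7, -2.3]
opening: 0.455
grasp_force: 60.6
```

Run:
```python
from h import *
o=ctrl.get_obs();print(o['eef_pos'],o['wrist_force'],o['opening'],o['grasp_force'],o['q'],delta(o,.4987,.2450,.32))
```

```text
[ 0.60017037 -0.15414933  0.33443925] [ 0.88722394  0.69528255 -2.31496558] 0.45456053497965915 60.64800072752405 [-4.42638163e-01  2.10986312e-01  1.36574924e+00 -7.92469974e-05
  1.55669797e+00 -1.75337068e+00] [200.8 359.7  12.3]
```

Call:
apply_moves([
  {"jaw": 0,"offset": [11,20,0],"rot": [0,0,0]},
  {"jaw": 0,"offset": [22.3,40,0],"rot": [0,0,0]},
  {"jaw": 0,"offset": [22.3,40,0],"rot": [0,0,0]},
  {"jaw": 0,"offset": [22.3,40,0],"rot": [0,0,0]},
  {"jaw": 0,"offset": [22.3,40,0],"rot": [0,0,0]},
])

```text
time_s: 27.82
eef_pos: [0.5461, 0.0487, 0.3271]
eef_rot: [-0.002, 0.129, 0.992, 0.0]
wrist_force: [0.1, 0.3, -1.6]
opening: 0.452
grasp_force: 60.7
```

Call:
apply_moves([
  {"jaw": 0,"offset": [22.3,40,0],"rot": [0,0,0]},
  {"jaw": 0,"offset": [22.3,40,0],"rot": [0,0,0]},
  {"jaw": 0,"offset": [22.3,40,0],"rot": [0,0,0]},
  {"jaw": 0,"offset": [22.3,40,0],"rot": [0,0,0]},
  {"jaw": 0,"offset": [11,20,0],"rot": [0,0,0]},
])

```text
time_s: 28.45
eef_pos: [0.4948, 0.2486, 0.3271]
eef_rot: [-0.002, 0.128, 0.992, -0.0]
wrist_force: [0.3, -0.3, -2.1]
opening: 0.445
grasp_force: 60.8
```

Call:
apply_moves([
  {"jaw": 0,"offset": [0,0,20],"rot": [0,0,0]},
  {"jaw": 0,"offset": [0,0,40],"rot": [0,0,0]},
  {"jaw": 0,"offset": [0,0,30],"rot": [0,0,0]},
  {"jaw": 0,"offset": [0,0,15],"rot": [0,0,0]},
  {"jaw": 0,"offset": [0,0,0],"rot": [0,0,0]},
])

```text
time_s: 29.08
eef_pos: [0.4962, 0.246, 0.2226]
eef_rot: [-0.002, 0.129, 0.992, -0.001]
wrist_force: [0.1, -0.2, -2.4]
opening: 0.451
grasp_force: 60.8
```

Run:
```python
from h import *
o,p,W,K,T=look('w11');print(o['eef_pos'],o['wrist_force'],o['opening'],delta(o,.4987,.2450,.158))
print(R.from_quat(np.roll(o['eef_rot'],-1)).as_matrix().round(4)[:2,1])
caps(p,W,K,T)
for a in ctrl.outline_of('wrist','bottle_square')[:1]:
    w=W[a['region']];t=w[(w[:,2]>.125)&(w[:,2]<.215)];print(a['score'],cv2.minAreaRect(t[:,:2].astype(np.float32)),np.percentile(w[:,2],[1,99]))
```

```text
[0.49621313 0.24597608 0.22264537] [ 0.12992412 -0.20166723 -2.38145374] 0.4509223671130674 [-2.9 -0.2 64.6]
[0.2568 0.9665]
[ 26. 238.] ztop 0.216 centre 0.4656 0.1189 r 0.0197 [0.4677 0.1271]
[252. 270.] ztop 0.252 centre 0.4959 0.2454 r 0.0212 [0.494  0.2463]
[ 93. 345.] ztop 0.163 centre 0.5756 0.0906 r 0.0021 [0.5758 0.0911]
0.76 ((0.5397674441337585, 0.23398080468177795), (0.050107743591070175, 0.14341901242733002), 74.4673843383789) [nan nan]
```

View pics/w11.png

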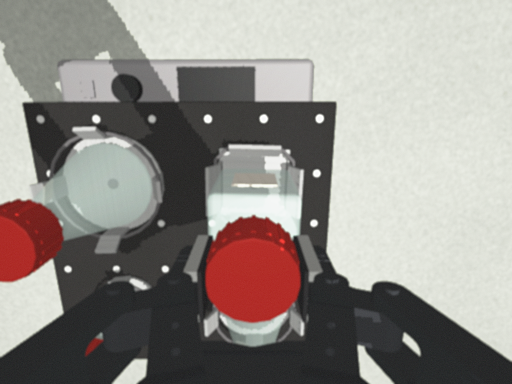

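The bottle (cap 252,270) is square over its clamp and about 2.5 mm short in tool −x. I'll shift and lower it.

Call:
apply_moves([
  {"jaw": 0,"offset": [-2.4,0,10],"rot": [0,0,0]},
  {"jaw": 0,"offset": [0,0,15],"rot": [0,0,0]},
  {"jaw": 0,"offset": [0,0,10],"rot": [0,0,0]},
  {"jaw": 0,"offset": [0,0,0],"rot": [0,0,0]},
  {"jaw": 0,"offset": [0,0,0],"rot": [0,0,0]},
])

```text
time_s: 29.8
eef_pos: [0.5002, 0.2453, 0.1895]
eef_rot: [0.0, 0.13, 0.992, 0.0]
wrist_force: [0.4, -0.1, -2.4]
opening: 0.446
grasp_force: 60.8
```

Call:
apply_moves([
  {"jaw": 0,"offset": [0,0,8],"rot": [0,0,0]},
  {"jaw": 0,"offset": [0,0,9],"rot": [0,0,0]},
  {"jaw": 0,"offset": [0,0,6],"rot": [0,0,0]},
  {"jaw": 0,"offset": [0,0,3],"rot": [0,0,0]},
  {"jaw": 0,"offset": [0,0,1],"rot": [0,0,0]},
])

```text
time_s: 30.42
eef_pos: [0.5, 0.2453, 0.1621]
eef_rot: [-0.0, 0.13, 0.992, -0.0]
wrist_force: [-0.1, 0.5, -1.2]
opening: 0.451
grasp_force: 60.8
```

Call:
apply_moves([
  {"jaw": 0,"offset": [0.7,0,1.5],"rot": [0,0,0]},
  {"jaw": 0,"offset": [0,0,1],"rot": [0,0,0]},
  {"jaw": 0,"offset": [0,0,0.7],"rot": [0,0,0]},
  {"jaw": 0,"offset": [0,0,0.6],"rot": [0,0,0]},
  {"jaw": 0,"offset": [0,0,0],"rot": [0,0,0]},
])

```text
time_s: 31.05
eef_pos: [0.4995, 0.2455, 0.1588]
eef_rot: [0.0, 0.13, 0.992, 0.0]
wrist_force: [-0.4, 0.3, -1.1]
opening: 0.452
grasp_force: 60.8
```

Call:
apply_moves([
  {"jaw": 0,"offset": [0,0,0.7],"rot": [0,0,0]},
  {"jaw": 0,"offset": [0,0,0.5],"rot": [0,0,0]},
  {"jaw": 0,"offset": [0,0,0.4],"rot": [0,0,0]},
  {"jaw": 0,"offset": [0,0,0],"rot": [0,0,0]},
  {"jaw": 0,"offset": [0,0,0],"rot": [0,0,0]},
])

```text
time_s: 31.68
eef_pos: [0.5, 0.2456, 0.1586]
eef_rot: [0.001, 0.13, 0.992, 0.0]
wrist_force: [-3.5, -0.2, 9.1]
opening: 0.448
grasp_force: 61.7
```

Contact at the expected height. I'll release, lift and back off.

Call:
apply_moves([
  {"jaw": 0.75,"offset": [0,0,0],"rot": [0,0,0]},
  {"jaw": 0.75,"offset": [0,0,0],"rot": [0,0,0]},
  {"jaw": 0.75,"offset": [0,0,0],"rot": [0,0,0]},
  {"jaw": 0.75,"offset": [0,0,-10],"rot": [0,0,0]},
  {"jaw": 0.75,"offset": [0,0,-40],"rot": [0,0,0]},
])

```text
time_s: 32.3
eef_pos: [0.4977, 0.245, 0.2055]
eef_rot: [-0.003, 0.13, 0.992, -0.001]
wrist_force: [1.5, -0.3, 0.1]
opening: 0.752
grasp_force: 0.0
```

Call:
apply_moves([
  {"jaw": 0.75,"offset": [0,0,-50],"rot": [0,0,0]},
  {"jaw": 0.75,"offset": [0,0,-40],"rot": [0,0,0]},
  {"jaw": 0.75,"offset": [15,30,0],"rot": [0,0,0]},
  {"jaw": 0.75,"offset": [15,45,0],"rot": [0,0,0]},
  {"jaw": 0.75,"offset": [15,45,0],"rot": [0,0,0]},
])

```text
time_s: 32.92
eef_pos: [0.4869, 0.3742, 0.2982]
eef_rot: [0.001, 0.13, 0.992, 0.0]
wrist_force: [0.9, -0.9, -0.1]
opening: 0.753
grasp_force: 0.0
```

Call:
apply_moves([
  {"jaw": 0.75,"offset": [15,45,0],"rot": [0,0,0]},
  {"jaw": 0.75,"offset": [0,25,0],"rot": [0,0,0]},
  {"jaw": 0.75,"offset": [0,0,0],"rot": [0,0,0]},
  {"jaw": 0.75,"offset": [0,0,0],"rot": [0,0,0]},
  {"jaw": 0.75,"offset": [0,0,0],"rot": [0,0,0]},
])

```text
time_s: 33.55
eef_pos: [0.4905, 0.4435, 0.2974]
eef_rot: [0.0, 0.13, 0.991, -0.0]
wrist_force: [-0.2, 1.0, 0.9]
opening: 0.753
grasp_force: 0.0
```

Run:
```python
from h import *
o=ctrl.get_obs();print(o['eef_pos'])
im=[]
for n,(a,b,c,d_) in(('scene',(110,250,255,385)),('side',(60,200,160,300))):
    p,d=ctrl.camera(n);K,T=T_of(n);print(n);caps(p,cloud(d,K,T),K,T);im.append(cv2.resize(p[a:b,c:d_,::-1],(399,420)))
cv2.imwrite('pics/end.png',np.hstack(im))
```

```text
[0.49049863 0.44349399 0.29738072]
scene
[310. 136.] ztop 0.218 centre 0.4669 0.1167 r 0.0205 [0.4691 0.1154]
[352. 153.] ztop 0.190 centre 0.5029 0.2472 r 0.0201 [0.5039 0.2454]
[298. 175.] ztop 0.174 centre 0.5948 0.0836 r 0.0177 [0.5953 0.0845]
[343. 183.] ztop 0.192 centre 0.6270 0.2122 r 0.0171 [0.6281 0.2123]
[226. 221.] ztop 0.168 centre 0.7710 -0.1042 r 0.0144 [ 0.773 -0.104]
[352. 269.] ztop 0.115 centre 0.8552 0.2348 r 0.0324 [0.8594 0.2337]
[294. 269.] ztop 0.115 centre 0.8706 0.0872 r 0.0318 [0.8744 0.084 ]
[307. 263.] ztop 0.115 centre 0.8493 0.1208 r 0.0144 [0.8491 0.1203]
[323. 269.] ztop 0.115 centre 0.8642 0.1594 r 0.0310 [0.8672 0.1592]
[338. 275.] ztop 0.115 centre 0.8771 0.1987 r 0.0141 [0.878  0.1993]
side
[216.  93.] ztop 0.188 centre 0.5005 0.2459 r 0.0196 [0.4998 0.2455]
[262.  95.] ztop 0.190 centre 0.6245 0.2114 r 0.0164 [0.6245 0.2117]
[331. 106.] ztop 0.112 centre 0.8514 0.2320 r 0.0328 [0.8476 0.2347]
[208. 113.] ztop 0.216 centre 0.4648 0.1154 r 0.0196 [0.4645 0.1132]
[344. 124.] ztop 0.112 centre 0.8613 0.1409 r 0.0747 [0.8523 0.1493]
[259. 129.] ztop 0.172 centre 0.5918 0.0842 r 0.0170 [0.5915 0.0819]
[349. 175.] ztop 0.162 centre 0.7666 -0.1053 r 0.0167 [ 0.7661 -0.1072]
```

View pics/end.png

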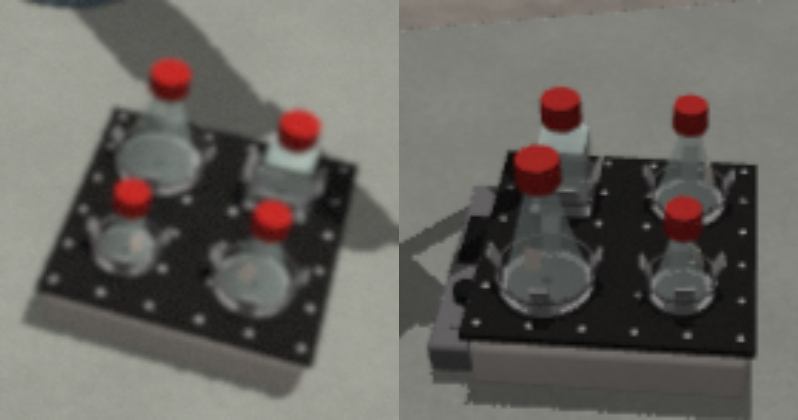

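Both views show all four upright in their clamps. In the side camera the cap tops are at 216, 188, 190 and 172 mm, exactly what fully seated vessels should give. The robot is clear.

```bash
python3 -c "
from bench import ctrl
print(ctrl.hand_in())"
```

```text
the job is handed in; nothing more can be done
None
```

All three flasks and the square bottle are standing upright on the floors of their own clamps and released; the wash bottle and beaker were not touched, and the job was handed in at about 34 s.

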